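# Spot-read the sample cups on the x-y stage

### The job

Load every sample cup on the bench into the pocket of its own size on the stage's carrier plate, unlock the stage by pulling up its sprung index plunger and twisting it so that it stays up in the rest notch, and read the cups one after the other in the order in which their pockets come along the plate, small, middle, large: slide the plate by its handle until the cup stands centred under the tip of the reading head, hold the key on the control box right down for three seconds, and let the key up before you move the plate again. Then slide the plate back to its loading position, with the cups flat in their pockets and the plunger left up in its rest notch. Sometimes only two of the three cups are there; do not knock the reading head or disturb the other things on the bench.

Things in the scene. Friction and masses are not known exactly. Their poses are not given: they have to be found in the camera images.
- station: The x-y stage, one fixed bench instrument: white base plate 300 (x) x 430 (y) x 12 mm high. Origin on the bench; its z is up, its y runs along the long slide (the loading end is at +y, the reading head at -y), its x along the cross slide (the plunger stands on the -x side, at x -88, y +163 mm). Its place and its yaw (within 0.12 rad) change from start to start.
- nose_tip (a point): Tip of the reading head, a black cone pointing straight down, fixed to the station at x 0, y -75 mm, 93 mm above the bench: it ends about 7 mm above the top of a seated cup. Above the cone (21 mm wide from 125 mm up) is the white head, a 66 mm box from 170 to 281 mm above the bench, spanning station y -127 to -63 mm; its steel column, 287 mm tall, stands at station x +125, y -100 mm.
- long_slide (a joint): Travel of the plate along the long slide, m: 0 at the loading end, growing towards station -y, up to 0.235. Stays where it is left (about 1.5 N of friction). Locked at 0 while the plunger is down.
- cross_slide (a joint): Travel of the plate along the cross slide, m: 0 in the middle (loading position), positive towards station +x, from -0.036 to 0.036. Stays where it is left (about 1.5 N). Locked at 0 while the plunger is down.
- handle_grip (a point): Grip point of the plate's handle, an upright black round post 24 mm in diameter on a tab at the loading end of the plate; the point is on its axis, 20 mm below its top (its top is 114 mm above the bench, the point 94 mm). The handle is 135 mm towards station +y from the plate's centre and moves both slides; at the loading position the plate's centre is at station x 0, y +95 mm.
- pocket_small (a point): Centre of the floor of the small pocket, 40 mm in diameter, 4.5 mm deep, floor 55.5 mm above the bench; the plate is 130 x 170 mm, its top 60 mm above the bench. Pocket offset from the plate's centre, station axes: x +30, y -45 mm.
- pocket_mid (a point): Centre of the floor of the middle pocket, 48 mm in diameter, 4.5 mm deep; offset x -30, y 0 mm.
- pocket_large (a point): Centre of the floor of the large pocket, 56 mm in diameter, 4.5 mm deep; offset x +30, y +45 mm.
- cup_small: Small sample cup: closed aluminium cylinder 34 mm in diameter, 30 mm tall, beige sample under a window on top, 60 g; origin at the centre of its underside, z up. May be absent.
- cup_mid: Middle sample cup: the same, 42 mm in diameter, 30 mm tall, about 90 g. May be absent.
- cup_large: Large sample cup: the same, 50 mm in diameter, 30 mm tall, about 130 g. May be absent.
- tee_grip (a point): Middle of the plunger's black T-handle, a bar 46 long x 12 wide x 18 mm high lying level, its long side along the point's y axis (station y while locked); 126 mm above the bench while locked. Under the bar a steel stem 8 mm thick, then a steel crown 25 mm wide whose top is 31 mm below the bar's middle. Pulled from above.
- plunger (a joint): How far the plunger is pulled up, m: 0 locked, up to 0.014. Spring force 5 N at 0 and 8 N at 0.010. Its cross pin can be turned only when raised over 0.009; in the rest notch it stays at about 0.007.
- plunger_tee (a joint): Turn of the T-handle, rad: 0 locked, positive anticlockwise seen from above; it may be turned either way, with stops at 1.45 and -1.45. Beyond about 1.05 either way, let down, it drops 2 mm into the rest notch and stays up.
- key_top (a point): Centre of the top of the round white key, 30 mm in diameter, on a fixed grey control box (90 x 90 x 45 mm high, the key 14 mm off its middle); the top is 67 mm above the bench. Pressed straight down, it springs back when let go. The box's place and yaw change from start to start.
- key (a joint): How far the key is pressed, m: 0 up, 0.006 right down (5 N).
- amber_a: Amber glass reagent bottle, 58 mm in diameter, 112 mm tall; leave alone.
- amber_b: Another such amber bottle; leave alone.
- beaker: Glass beaker, 68 mm in diameter, 85 mm tall; leave alone.
- weigh_jar: Glass weighing jar with a knobbed lid, 44 mm in diameter, 54 mm tall; not a sample cup, leave alone.
- wash_bottle: White wash bottle, 62 mm in diameter, 185 mm tall with its spout; leave alone.
- pen: Black pen lying on the bench, 130 mm long; leave alone.
- spatula: Spatula with a wooden handle lying on the bench, 170 mm long; leave alone.
- head: The fixed reading head with its cone and column (see nose_tip); its origin is the station's. Do not knock it.
There are look-alikes about, which are no part of the job. Leave any red look-alike of the cup_mid alone.

How it is judged:
By the outcome, as a careful person would: the job done as asked, in the order asked, and still so for the second after the job is handed in, with the robot touching nothing.
Of cup_small, cup_mid, cup_large only 2 to 3 are there at a start; the rules pass over those that are not, and their reading is None.
At some moment in a run one of cup_small, cup_mid, cup_large may be knocked a few centimetres aside while the robot is not near it.
Once in a run the grip may slacken for a moment while it holds something.
It also fails if it takes over 210 s, if anything falls off the work surface, if the arm or the gripper's body presses on something with over 40 N, if the wrist force passes 120 N, or if a joint passes its speed limit or range.

### The arm

A 6-joint arm with a two-finger parallel gripper is mounted at the origin on the work surface. World frame = base frame: x ahead of the robot, y to its left, z up, the work surface at z = 0. Lengths are in mm, angles in degrees, forces in N, time in s.
With the tool pointing down it reaches from about 325 to 925 mm from the base axis. Payload 3.1 kg.
Tool frame: the origin (TCP) lies at the very end of the fingers, on their centre line; the grasp point (between the pads) lies grasp_offset behind it (grasp_offset is the distance from the TCP to the grasp point, in mm); z points along the fingers, x is the direction in which the jaws open and shut, and the axes are right-handed (so a half turn about z gives the same grasp; the last joint's range is limited). The gripper opens to 85 mm and grips with 20 to 120 N. Pads are 22 mm wide; open, the fingers measure 114 mm over their backs; the gripper's body (76 mm by 85 mm) begins 54 mm behind the grasp point. The pads swing forward as they close: fully open they stand 13 mm farther back than shut.
Start: joints at [-75.642, 12.427, 92.441, -0, 75.132, -6.429], TCP at [221.83, -584.321, 231.3] pointing down, gripper open.
Joint ranges: [-157.48, 157.48], [-44.54, 120.13], [17.64, 146.25], [-64.5, 244.5], [7.68, 150.69], [-147.95, 147.95]. Speed limits (degrees/s): [159.86, 159.86, 180, 180, 180, 180].

### API

Orientations are given as [roll, pitch, yaw] about the fixed x, y, z axes, in that order (R = Rz(yaw) Ry(pitch) Rx(roll)).
In Python, from station import * gives the robot as it stands. Calls block until the motion is done:
- goto(position, orientation): joint-space move of the TCP to a pose.
- move_l(position, attitude=None, speed=150): straight line of the TCP; attitude=None keeps the orientation; speed is the mean speed in mm/s.
- move_j(angles): joint-space move.
- grip(opening, squeeze=None): finger opening in mm; squeeze is the grip in N (None keeps the last); returns when the fingers have stopped.
- wait(seconds).
- solve_ik(position, orientation): joint angles nearest the present ones, or None.
- get_obs(): the state.
- get_image(name): name is "scene" or "top" or "wrist"; returns the picture (400x640x3 uint8, red, green, blue); there is no depth.
- get_calibration(name): a dict with "fx", "fy", "cx", "cy" (pixels), "R" (3x3) and "t" (3): a world point X has camera coordinates R X + t; the wrist camera has in their place "mount" (4x4, takes a point from camera to tool coordinates, whose origin is the TCP and whose axes are the tool frame's). Camera axes: x right, y down, z forward; pixel columns grow to the right and rows downward; lengths in mm; the calibration is good to about 2 mm. A picture is of the moment at which its call begins: read the wrist's pose just before it. get_calibration takes no time and is no camera call.
A pose or a line that the arm cannot do raises Unreachable and nothing moves.
- sign_off(): hands the job in, once; it reports no verdict.
Trained networks look in the newest picture that a camera, given by its name, has taken for a name from the list of things; names that differ only in an ending like _2 or _b are one class to them, and where a whole thing is asked for, a point or a joint stands for the part that bears it (a point fixed in the world has none). Each returns a list of dicts, best first, with "score" (0 to 1); they miss things now and then, are a little off and sometimes report something else, mostly with a low value. They report only what shows in the picture. A call takes as long as a camera call. They do not tell look-alikes from the thing itself.
- spot_in(name, camera): "extent" ([centre column, centre row, width, height] in pixels, round what is visible of it).
- regions_of(name, camera): "region" (400x640 bool, what is visible of it) and "extent" ([centre column, centre row, width, height] in pixels, round what is visible of it).
The state is a dict: "t": time; "joint_pos": joint angles; "qvel": joint speeds; "effort": joint torques, N m; "tcp_pos": TCP position; "ee_rot": TCP orientation; "wrist_force": force on the tool from outside, world axes, zero at the start; "moment": the same for the moment, N m; "grip_width": finger opening in mm.
Only numpy, scipy, OpenCV 4.12 (cv2) and the standard library are available. Lean on these libraries where they do the work, as an engineer would, in place of code of your own. Each camera call takes 0.05 s, during which the arm holds its last target.

## Working session

There is one attempt and no reset: what is moved stays moved. The work goes in short steps, each a Python script; the robot and the scene stay as the last script left them, time stands still between calls to the robot, and variables do not carry over. Pictures are saved under pics/ and viewed, and the job is handed in when it is done.

```bash
mkdir -p pics; ls; python3 - <<'E'
from station import *
import cv2
o=get_obs();print({k:o[k] for k in o})
for n in ["scene","top","wrist"]:
    im=get_image(n);cv2.imwrite(f"pics/{n}0.png",im[:,:,::-1]);c=get_calibration(n);print(n,c)
E
```

```text
pics
{'t': 0.0, 'joint_pos': array([-7.56437051e+01,  1.24768001e+01,  9.25290231e+01, -5.01613027e-04,
        7.51336183e+01, -6.42906157e+00]), 'qvel': array([-0.07889381, -0.05600972, -0.01191416,  0.04306879,  0.00281915,
       -0.00440085]), 'effort': array([-1.79625145e-03, -3.96852064e+01, -3.03853405e+01, -1.76162898e-04,
        9.55921831e-03,  5.47299976e-06]), 'tcp_pos': array([ 221.59963571, -583.51141308,  229.96287257]), 'ee_rot': array([-1.79984868e+02,  1.38618746e-01, -6.92144960e+01]), 'wrist_force': array([ 0.5549806 , -0.73171731,  0.83595277]), 'moment': array([ 0.01689386, -0.02053736,  0.01093743]), 'grip_width': 85.50817284123399}
scene {'fx': 437.9978623611214, 'fy': 437.9978623611214, 'cx': 320.01013957420395, 'cy': 197.90145485265214, 'R': array([[ 0.41986798,  0.90754571,  0.00846515],
       [ 0.65786721, -0.29790449, -0.69171066],
       [-0.62523724,  0.2959961 , -0.72212513]]), 't': array([-200.61403809, -250.11666   , 1754.08712875])}
top {'fx': 445.3707839869443, 'fy': 445.3707839869443, 'cx': 318.52039245204645, 'cy': 197.81166215677138, 'R': array([[-3.64477818e-03, -9.99734069e-01,  2.27707600e-02],
       [-9.91548224e-01,  6.59939151e-04, -1.29736982e-01],
       [ 1.29687454e-01, -2.30511691e-02, -9.91286945e-01]]), 't': array([ -32.4073223 ,  531.80209731, 1248.00486888])}
wrist {'fx': 275.7636234400128, 'fy': 275.7636234400128, 'cx': 322.3441249571256, 'cy': 197.0487167935089, 'mount': array([[ 9.99999809e-01,  6.15565991e-04,  5.55713110e-05,
         4.50123149e-01],
       [-6.03019828e-04,  9.51978892e-01,  3.06163070e-01,
        -7.76316567e+01],
       [ 1.35560858e-04, -3.06163045e-01,  9.51979081e-01,
        -1.42305436e+02],
       [ 0.00000000e+00,  0.00000000e+00,  0.00000000e+00,
         1.00000000e+00]])}
```

View pics/scene0.png

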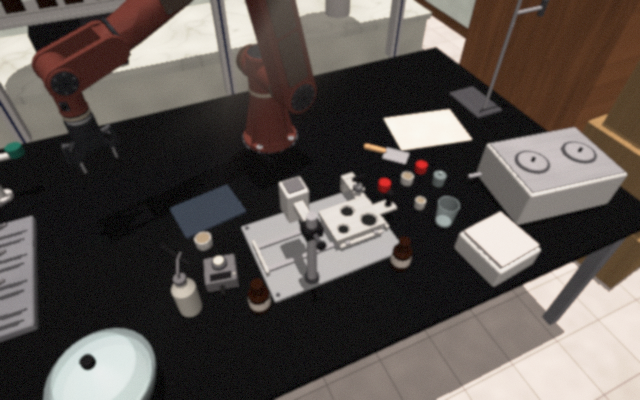

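View pics/top0.png

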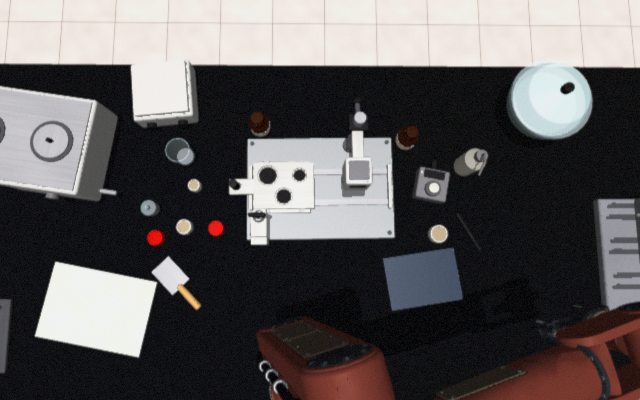

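View pics/wrist0.png

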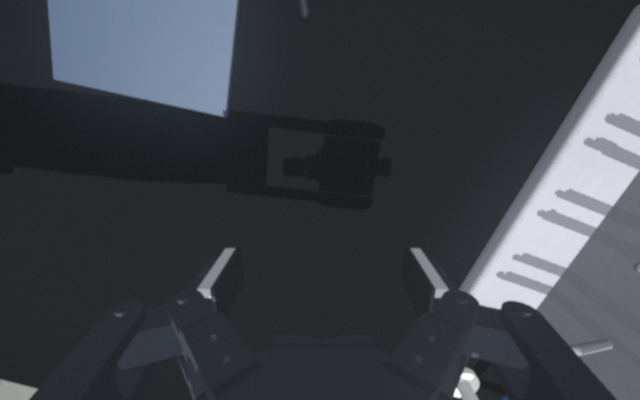

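The scene shows the station with the handle at the left in the top view (about 235,185). There are beige cups at about (194,186), (183,227) and (438,234), red look-alikes at (155,238) and (215,228), and the control box key at (433,187). I'll measure these next.

```bash
cat > h.py <<'E'
from station import *
import station, numpy as np, cv2
from scipy.spatial.transform import Rotation as Rn
def ray(px,cam,obs=None):
    c=get_calibration(cam)
    d=np.array([(px[0]-c["cx"])/c["fx"],(px[1]-c["cy"])/c["fy"],1.])
    if cam=="wrist":
        R=Rn.from_euler("xyz",obs["ee_rot"],degrees=True).as_matrix();M=c["mount"]
        return R@M[:3,3]+obs["tcp_pos"], R@M[:3,:3]@d
    return -c["R"].T@c["t"], c["R"].T@d
def at_z(px,cam,z,obs=None):
    o,d=ray(px,cam,obs);return o+d*(z-o[2])/d[2]
def proj(X,cam,obs=None):
    c=get_calibration(cam);X=np.asarray(X,float)
    if cam=="wrist":
        R=Rn.from_euler("xyz",obs["ee_rot"],degrees=True).as_matrix();M=c["mount"]
        p=M[:3,:3].T@(R.T@(X-obs["tcp_pos"])-M[:3,3])
    else: p=c["R"]@X+c["t"]
    return np.array([c["fx"]*p[0]/p[2]+c["cx"],c["fy"]*p[1]/p[2]+c["cy"]])
def save(n,im): cv2.imwrite(f"pics/{n}.png",im[:,:,::-1])
E
python3 - <<'E'
from h import *
print([k for k in dir(station) if k[0]!='_'], getattr(station,'grasp_offset',None))
get_image("top")
Z=dict(cup_small=30,cup_mid=30,cup_large=30,key_top=67,handle_grip=114,tee_grip=126,station=12,amber_a=112,beaker=85,weigh_jar=54,wash_bottle=100,pen=5,spatula=5)
for n in Z:
    for r in spot_in(n,"top")[:5]:
        e=np.array(r["extent"]);p=at_z(e[:2],"top",Z[n]);print(n,round(r["score"],2),e.round(1),p.round(0)[:2])
E
```

```text
['Unreachable', 'get_calibration', 'get_image', 'get_obs', 'goto', 'grasp_offset', 'grip', 'move_j', 'move_l', 'regions_of', 'sign_off', 'solve_ik', 'spot_in', 'wait'] 18.700000000000003
cup_small 0.49 [193.9 184.1  14.4  10.1] [573. 326.]
cup_mid 0.75 [158.4 237.3  18.4  14. ] [420. 421.]
cup_mid 0.69 [184.9 227.9  17.8  10.3] [446. 347.]
cup_mid 0.68 [218.3 228.9  15.7  16. ] [443. 252.]
cup_mid 0.49 [193.7 185.1  14.4  15.2] [570. 326.]
cup_large 0.45 [356.9 144.8  32.1  92.2] [ 690. -147.]
key_top 0.67 [254.7 214.6  17.9   2.2] [481. 145.]
key_top 0.64 [434.8 188.2   7.9   6.7] [ 555. -362.]
key_top 0.26 [272.1 187.3  84.5  46. ] [557.  98.]
handle_grip 0.72 [312.2 171.8 165.7 144.9] [593. -15.]
handle_grip 0.55 [270.9 185.4  87.9  49.3] [555.  97.]
station 0.62 [312.1 172.4 167.3 139.5] [610. -15.]
amber_a 0.95 [408.  138.1  25.6  24.2] [ 688. -280.]
amber_a 0.9 [256.9 126.1  20.9  23.5] [721. 137.]
amber_a 0.37 [270.6 185.8  91.6  51.7] [555.  98.]
amber_a 0.17 [471.7 161.7  38.2  28.7] [ 622. -455.]
beaker 0.56 [180.4 151.1  27.1  33.7] [657. 352.]
beaker 0.33 [355.6 144.6  30.9  92.9] [ 676. -137.]
weigh_jar 0.61 [151.1 206.2  20.9  14.5] [506. 437.]
weigh_jar 0.4 [184.6 226.5  14.6   9.6] [449. 342.]
wash_bottle 0.96 [471.3 162.6  35.2  31.5] [ 622. -458.]
pen 0.53 [470.  229.4  22.3  38.1] [ 442. -480.]
spatula 0.92 [177.4 281.2  49.1  43.5] [296. 370.]
spatula 0.75 [270.3 186.2  87.4  47.5] [570. 108.]
```

```bash
python3 - <<'E'
import cv2
a=cv2.imread("pics/top0.png")[90:290,120:480]
cv2.imwrite("pics/topz.png",cv2.resize(a,(800,444),interpolation=cv2.INTER_CUBIC))
E
```

```text
(no output)
```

View pics/topz.png

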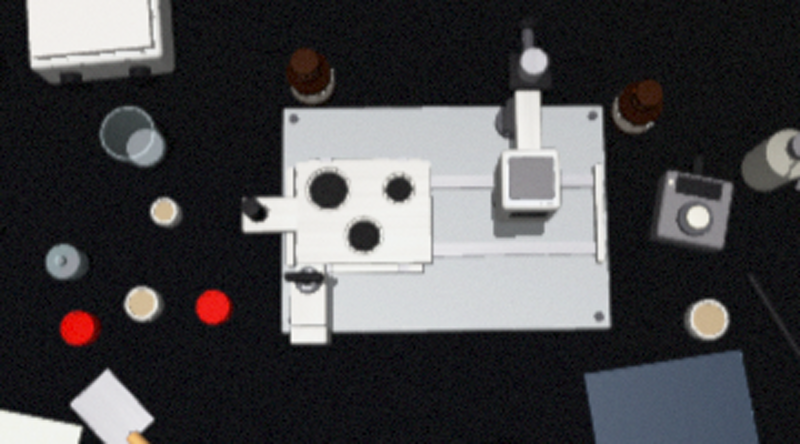

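All three cups are there. In the zoom the small cup is at (165,212), the middle at (142,303) and the large at (708,320). The pockets and the tee are clearly visible too. I'll fit the station pose and the cups from the top picture.

```bash
cat >> h.py <<'E'
from scipy.optimize import least_squares
def st2w(s,p):  # s=(x,y,yaw rad)
    c,n=np.cos(s[2]),np.sin(s[2]);p=np.asarray(p,float)
    return np.array([s[0]+c*p[0]-n*p[1],s[1]+n*p[0]+c*p[1],p[2]])
def fit_st(obsv,s0=(600,-15,0)):
    # obsv: list of (stationpoint, px, cam, obs)
    f=lambda s:np.concatenate([proj(st2w(s,p),cam,o)-px for p,px,cam,o in obsv])
    r=least_squares(f,s0,loss='soft_l1',x_scale=[10,10,.05]);return r.x,f(r.x).reshape(-1,2)
E
python3 - <<'E'
from h import *
im=get_image("top");save("top1",im)
hsv=cv2.cvtColor(im,cv2.COLOR_RGB2HSV).astype(int)
# beige blobs
m=((hsv[...,0]>8)&(hsv[...,0]<24)&(hsv[...,1]>40)&(hsv[...,1]<140)&(hsv[...,2]>150)).astype(np.uint8)
n,l,st,c=cv2.connectedComponentsWithStats(m)
for i in range(1,n):
    if st[i,4]>20: print("beige",c[i].round(1),st[i],at_z(c[i],"top",30).round(1))
# pockets: dark blobs inside plate
g=im.max(2);sub=(g[160:212,248:318]<90).astype(np.uint8)
n,l,st,c=cv2.connectedComponentsWithStats(sub)
pk=[]
for i in range(1,n):
    if 40<st[i,4]: print("pk",(c[i]+[248,160]).round(1),st[i])
# base corners
w=(g>120).astype(np.uint8)
cs=cv2.findContours(w,cv2.RETR_EXTERNAL,cv2.CHAIN_APPROX_NONE)[0]
for k in cs:
    if cv2.contourArea(k)>5000 and 200<k[:,0,0].mean()<400: print(cv2.boundingRect(k)); print(cv2.approxPolyDP(k,4,True)[:,0].tolist())
E
```

```text
beige [193.4 184.7] [190 181   8   8  55] [570.9 327.1  30. ]
beige [183.2 226.1] [178 221  11  11 102] [451.4 352.3  30. ]
beige [438.6 233.4] [432 227  14  14 158] [ 428.7 -379.1   30. ]
beige [188.  296.3] [177 284  23  25 179] [255.2 331.8  30. ]
pk [267.4 175.3] [ 12   8  16  16 202]
pk [299.1 174.8] [46 10 11 11 88]
pk [283.3 196. ] [ 29  30  14  13 144]
(229, 131, 166, 114)
[[390, 138], [363, 138], [362, 131], [352, 131], [351, 157], [342, 147], [344, 138], [248, 139], [247, 178], [236, 179], [237, 190], [229, 186], [230, 194], [247, 194], [247, 239], [266, 244], [266, 218], [247, 215], [255, 211], [271, 216], [270, 239], [393, 237]]
(0, 0, 640, 138)
[[0, 0], [0, 63], [130, 64], [137, 121], [192, 115], [190, 63], [524, 66], [511, 92], [515, 114], [537, 134], [563, 137], [581, 127], [591, 109], [588, 84], [574, 66], [639, 67], [639, 0]]
```

```bash
python3 - <<'E'
from h import *
L=[((30,140,58),(267.4,175.3)),((30,50,58),(299.1,174.8)),((-30,95,58),(283.3,196.))]
L+=[((150,215,12),(247.5,138.5)),((150,-215,12),(390.8,138)),((-150,-215,12),(394,237.8)),((-150,215,12),(247,239.5))]
s,r=fit_st([(p,np.array(q),"top",None) for p,q in L]);print(s,np.degrees(s[2]));print(r.round(1))
np.save("s.npy",s)
for n,p in dict(handle=(0,230,114),tee=(-88,163,126),nose=(0,-75,93)).items(): print(n,st2w(s,p).round(1),proj(st2w(s,p),"top").round(1))
E
```

```text
[ 5.64765106e+02 -3.52735675e+01  8.01582900e-03] 0.4592731708791917
[[ 2.5 -0.1]
 [ 2.5  0.1]
 [ 2.5 -0. ]
 [-1.5 -0.1]
 [-0.8 -0.4]
 [-0.6  0.3]
 [-2.   0.2]]
handle [562.9 194.7 114. ] [234.7 182.6]
tee [475.5 127.  126. ] [258.9 214.4]
nose [ 565.4 -110.3   93. ] [346.7 183. ]
```

```bash
python3 - <<'E'
from h import *
P=[((30,140,58),(267.4,175.3)),((30,50,58),(299.1,174.8)),((-30,95,58),(283.3,196.))]
# fit with base offset as free y0
C=[((150,215,12),(247.5,138.5)),((150,-215,12),(390.8,138)),((-150,-215,12),(394,237.8)),((-150,215,12),(247,239.5))]
f=lambda v:np.concatenate([proj(st2w(v[:3],p),"top")-q for p,q in P]+[proj(st2w(v[:3],np.array(p)+[v[3],v[4],0]),"top")-q for p,q in C])
r=least_squares(f,[565,-25,0,0,-10],x_scale=[10,10,.05,10,10]);s=r.x[:3];print(r.x,r.fun.reshape(-1,2).round(1))
np.save("s.npy",s)
for n,p in dict(handle=(0,230,114),tee=(-88,163,135),nose=(0,-75,93),head=(0,-95,281)).items(): print(n,st2w(s,p).round(1),proj(st2w(s,p),"top").round(1))
E
```

```text
[ 5.64797940e+02 -2.82593721e+01  8.25742310e-03 -9.42285296e-02
 -1.06202359e+01] [[-0.  -0.1]
 [ 0.   0.1]
 [-0.  -0. ]
 [-0.3 -0.1]
 [ 0.4 -0.4]
 [ 0.6  0.2]
 [-0.7  0.2]]
handle [562.9 201.7 114. ] [232.1 182.6]
tee [475.5 134.  135. ] [255.8 214.1]
nose [ 565.4 -103.3   93. ] [344.2 183. ]
head [ 565.6 -123.3  281. ] [359.  169.9]
```

```bash
cat >> h.py <<'E'
S=np.load("s.npy");YAW0=float(np.degrees(S[2]))
def T(): return round(float(get_obs()["t"]),2)
def down(yaw): return [180,0,yaw]
def cup_view(tag,z=30,show=True):
    o=get_obs();im=get_image("wrist")
    if show: save(tag,im)
    return o,im
def beige(im,amin=150):
    hsv=cv2.cvtColor(im,cv2.COLOR_RGB2HSV).astype(int)
    m=((hsv[...,0]>7)&(hsv[...,0]<26)&(hsv[...,1]>35)&(hsv[...,1]<150)&(hsv[...,2]>120)).astype(np.uint8)
    n,l,st,c=cv2.connectedComponentsWithStats(m)
    return sorted([(int(st[i,4]),c[i],st[i,:4]) for i in range(1,n) if st[i,4]>amin],key=lambda a:-a[0])
def cups(im,o,z=30):
    return [(a,at_z(c,"wrist",z,o),b) for a,c,b in beige(im)]
E
python3 - <<'E'
from h import *
t=T();goto([428.7,-379,130],down(YAW0));print(T()-t,get_obs()["tcp_pos"])
o,im=cup_view("w_large")
for a,p,b in cups(im,o): print(a,p.round(1),b)
E
```

```text
1.1800000000000002 [ 428.73964375 -380.16667687  130.69745811]
1396 [ 428.  -376.5   30. ] [301 173  43  41]
```

View pics/w_large.png

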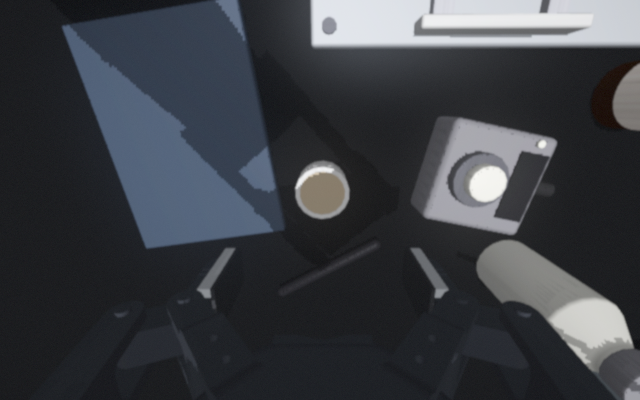

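```bash
cat >> h.py <<'E'
def pick(p,yaw,d,zg=8,sq=45):
    grip(d+16,sq)
    move_l([p[0],p[1],60],down(yaw),speed=250)
    move_l([p[0],p[1],zg],down(yaw),speed=120)
    grip(d-6,sq)
    w1=get_obs()["grip_width"]
    move_l([p[0],p[1],120],down(yaw),speed=200)
    o=get_obs();print("picked w",w1,o["grip_width"],"Fz",o["wrist_force"].round(1),"t",o["t"])
E
python3 - <<'E'
from h import *
o=get_obs();im=get_image("wrist")
print("key",at_z((487,184),"wrist",67,o).round(1), "key top cam",at_z((433.5,187.7),"top",67).round(1))
pick([428.2,-377.5],YAW0,50)
o,im=cup_view("w_held")
for a,p,b in cups(im,o,z=142): print(a,p.round(1),b)
print(o["tcp_pos"])
E
```

```text
key [ 555.3 -357.7   67. ] key top cam [ 556.2 -358.8   67. ]
picked w 48.54506817926242 48.50388452530065 Fz [-0.7  0.9 -1.3] t 4.525
4400 [ 426.9 -371.6  142. ] [283 229  80  71]
[ 427.28861978 -376.47628768  118.60288867]
```

View pics/w_held.png

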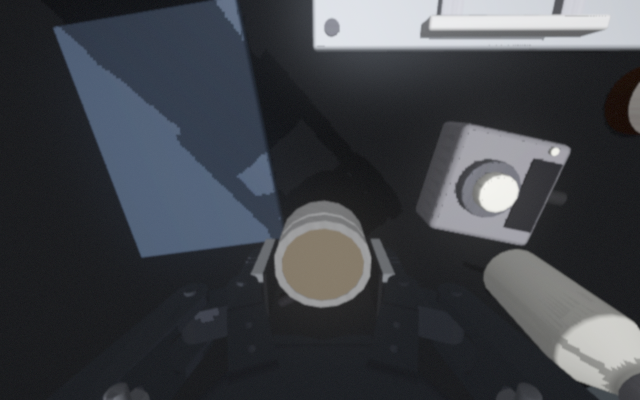

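```bash
python3 - <<'E'
from h import *
x,y=get_obs()["tcp_pos"][:2]; x,y=428.2,-377.5
move_l([x,y,8.5],down(YAW0),speed=150); grip(66)
o=get_obs();print(o["tcp_pos"])
move_l([x,y,60],speed=200)
move_l([x,y,60],down(YAW0+90),speed=100) if False else goto([x,y,60],down(YAW0+90))
move_l([x,y,8],speed=150); grip(44); o=get_obs(); print("y-grip",o["tcp_pos"],o["ee_rot"],o["grip_width"])
grip(66); move_l([x,y,130],speed=250); goto([x,y,130],down(YAW0)); wait(.2)
o,im=cup_view("w_cal")
for a,p,b in cups(im,o): print(a,p.round(1),b,at_z((b[0]+b[2]/2-.5,b[1]+b[3]/2-.5),"wrist",30,o))
print(o["tcp_pos"],o["t"])
E
```

```text
[ 428.1299325  -377.40490182    7.97931679]
y-grip [ 429.35654114 -378.75319345    9.68349799] [1.79861564e+02 1.54530977e-01 9.04688094e+01] 48.34012755868637
1401 [ 427.3 -378.6   30. ] [301 178  43  41] [ 427.27774045 -378.46030812   30.        ]
[ 428.14783354 -377.44583337  129.84710317] 10.9417
```

View pics/w_cal.png

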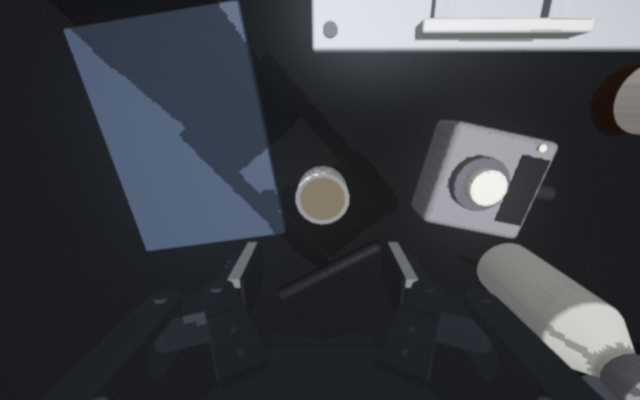

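```bash
python3 - <<'E'
from h import *
t=T()
move_l([400,-150,240],down(YAW0),speed=400)
move_l([430,40,240],down(YAW0),speed=400)
p=st2w(S,(0,95,165)); move_l(p,down(YAW0),speed=300); wait(.3)
o,im=cup_view("w_plate"); print(T()-t,o["tcp_pos"],o["ee_rot"])
for n,q in dict(small=(30,50,58),mid=(-30,95,58),large=(30,140,58),handle=(0,230,114),tee=(-88,163,135)).items(): print(n,proj(st2w(S,q),"wrist",o).round(1))
g=im.max(2); np.save("plate.npy",im)
E
```

```text
2.4399999999999995 [563.79622462  66.49168708 166.23151786] [ 1.79996813e+02 -1.03168783e-01  4.54398797e-01]
small [352.9 237. ]
mid [291.4 194. ]
large [356.3 146.3]
handle [323.4   8.9]
tee [179.  124.6]
```

View pics/w_plate.png

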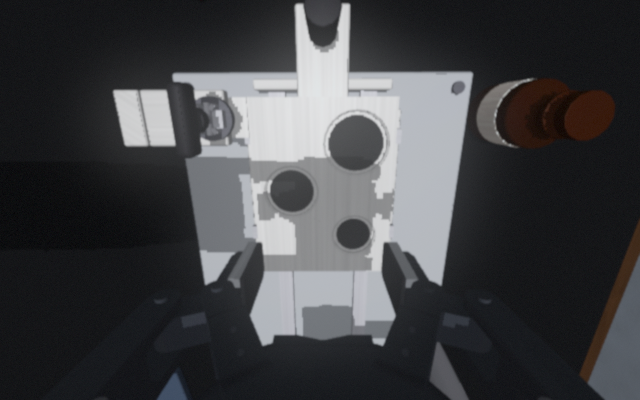

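The plate shows the pockets at about (353,234), (292,190) and (356,142), the tee at (185,119) and the handle top at (323,8). That is within 2–5 px of the prediction, so I'll refine the fit.

```bash
python3 - <<'E'
from h import *
im=np.load("plate.npy");g=im.max(2);o=get_obs()
sub=(g<95).astype(np.uint8);sub[:,:255]=0;sub[:,398:]=0;sub[:98]=0;sub[262:]=0
n,l,st,c=cv2.connectedComponentsWithStats(sub)
M={}
for i in range(1,n):
    if st[i,4]>400:
        b=st[i];print(c[i].round(1),b); M[b[4]]=np.array([b[0]+b[2]/2-.5,b[1]+b[3]/2-.5])
ks=sorted(M);names=[(30,50),(-30,95),(30,140)]
bias=np.array([-0.8,-1.1])
for k,nm in zip(ks,names):
    for z in(55.5,60):
        w=at_z(M[k],"wrist",z,o)[:2]-bias; print(nm,z,w.round(1),(w-st2w(S,(*nm,z))[:2]).round(1))
print("tee",at_z((185,119),"wrist",135,o).round(1),st2w(S,(-88,163,135)))
print("handle",at_z((323,8),"wrist",114,o).round(1),st2w(S,(0,230,114)))
E
```

```text
[355.5 143. ] [ 330  116   52   54 2190]
[291.5 190.7] [ 271  171   42   41 1360]
[352.6 233.4] [337 219  33  30 773]
(30, 50) 55.5 [595.5  25.9] [1.1 3.9]
(30, 50) 60 [594.9  28. ] [0.5 6.1]
(-30, 95) 55.5 [534.7  70. ] [0.7 3.5]
(-30, 95) 60 [535.2  71.3] [1.2 4.8]
(30, 140) 55.5 [593.9 116.3] [0.2 4.3]
(30, 140) 60 [593.3 116.8] [-0.3  4.8]
tee [479.7 137.5 135. ] [475.45499523 134.00842589 135.        ]
handle [562.6 202.3 114. ] [562.89875405 201.73278668 114.        ]
```

```bash
python3 - <<'E'
from h import *
S2=S+np.array([.7,3.9,0]);np.save("s.npy",S2)
t=T()
move_l([520,230,220],down(YAW0),speed=400)
move_l([452,356,130],down(YAW0),speed=400); wait(.2)
o,im=cup_view("w_mid"); print(T()-t,o["tcp_pos"])
for a,p,b in cups(im,o): print(a,(p[:2]+[.8,1.1]).round(1),b)
E
```

```text
1.4100000000000001 [453.9453767  355.05981715 131.35400065]
1470 [266.  344.9] [ 91 174  63  64]
452 [570.4 331.2] [431 211  26  23]
```

View pics/w_mid.png

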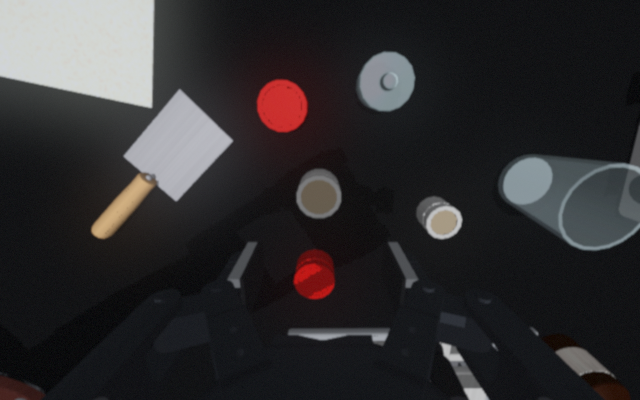

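```bash
sed -i 's/hsv\[...,2\]>120/hsv[...,2]>75/' h.py; python3 - <<'E'
from h import *
for i in range(4):
    o=get_obs();print(o["t"],o["tcp_pos"].round(2),o["qvel"].round(2)[:3]); wait(.1)
o,im=cup_view("w_mid2",show=False)
for a,p,b in cups(im,o): print(a,(p[:2]+[.8,1.1]).round(1),b,(at_z((b[0]+b[2]/2-.5,b[1]+b[3]/2-.5),"wrist",30,o)[:2]+[.8,1.1]).round(1))
E
```

```text
14.8417 [453.82 355.19 131.4 ] [0.35 0.03 0.17]
14.9417 [453.31 355.4  131.07] [0.46 0.1  0.16]
15.0417 [452.74 355.6  130.66] [0.46 0.14 0.22]
15.1417 [452.33 355.79 130.32] [0.37 0.15 0.18]
1703 [266.8 345.5] [ 92 173  66  67] [267.7 346.4]
915 [450.8 356.1] [304 182  35  33] [451.1 355.9]
452 [570.4 331.2] [434 213  25  23] [570.4 330.9]
```

```bash
cat >> h.py <<'E'
PK=dict(small=(30,50),mid=(-30,95),large=(30,140))
def pick2(p,yaw,d,zg=8,sq=45,op=16):
    grip(d+op,sq)
    move_l([p[0],p[1],50],down(yaw),speed=250)
    move_l([p[0],p[1],zg],down(yaw),speed=80); wait(.5)
    o=get_obs();print("at",o["tcp_pos"].round(1))
    grip(d-8,sq)
    w1=get_obs()["grip_width"]; z=get_obs()["tcp_pos"][2]
    move_l([p[0],p[1],120],down(yaw),speed=200)
    o=get_obs();print("picked w",round(w1,1),round(o["grip_width"],1),"z",z,"t",o["t"])
    return z
def place(name,yaw,d,dx=0,dy=0,zc=64.3):
    p=st2w(S,(*PK[name],0))
    move_l([p[0]+dx,p[1]+dy,130],down(yaw),speed=300); wait(.3)
    print("w before",round(get_obs()["grip_width"],1))
    move_l([p[0]+dx,p[1]+dy,75],down(yaw),speed=150); wait(.4)
    move_l([p[0]+dx,p[1]+dy,zc],down(yaw),speed=30); wait(.4)
    o=get_obs();print("place tcp",o["tcp_pos"].round(1),"target",p.round(1),"F",o["wrist_force"].round(1))
    grip(d+9); move_l([p[0]+dx,p[1]+dy,158],down(yaw),speed=150); wait(.5)
E
python3 - <<'E'
from h import *
pick2([451,356],YAW0,42)
move_l([480,240,230],down(YAW0),speed=350); print(get_obs()["grip_width"])
o,im=cup_view("w_held_mid"); print(o["tcp_pos"])
E
```

```text
at [451.1 356.1   8.2]
picked w 41.0 40.4 z 8.310468290273786 t 18.3333
40.2225400023472
[478.74558764 240.02311394 227.78020831]
```

View pics/w_held_mid.png

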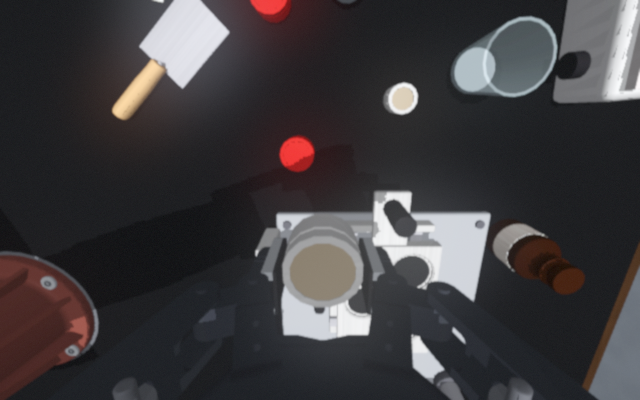

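The middle cup is held upright and level, with its centre at (323,272), where the TCP projects. Placing it now.

```bash
python3 - <<'E'
from h import *
place("mid",YAW0,42)
o,im=cup_view("w_p1"); print(o["tcp_pos"],o["t"])
for a,p,b in cups(im,o,z=85.5): print(a,(p[:2]+[.8,1.1]).round(1),b)
E
```

```text
w before 40.4
place tcp [534.7  70.4  64.3] target [534.7  70.4   0. ] F [-0.8 -0.1 -0.4]
[534.61389872  70.40473401 157.74687215] 23.5
1068 [535.   70.6] [304 191  38  35]
```

View pics/w_p1.png

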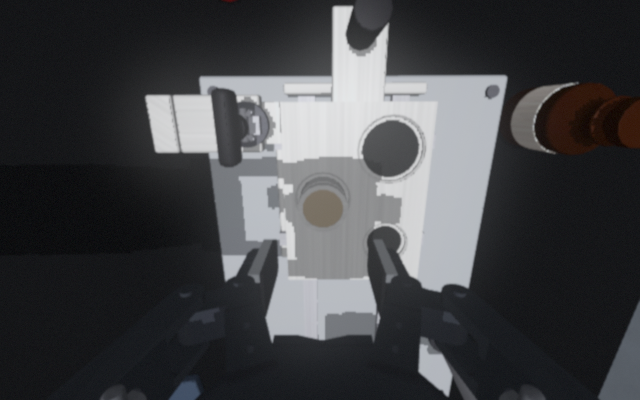

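The middle cup sits in its pocket at (323,207). On to the small one.

```bash
python3 - <<'E'
from h import *
grip(52)
move_l([560,180,220],down(YAW0),speed=350)
move_l([570.4,331,130],down(YAW0),speed=350); wait(.7)
o,im=cup_view("w_small"); print(o["tcp_pos"],o["t"])
for a,p,b in cups(im,o): print(a,(p[:2]+[.8,1.1]).round(1),b)
E
```

```text
[570.36606614 331.01424366 130.04371879] 25.6333
1048 [292.1 355.8] [  0 145  32  59]
505 [570.8 331.1] [310 186  26  25]
```

View pics/w_small.png

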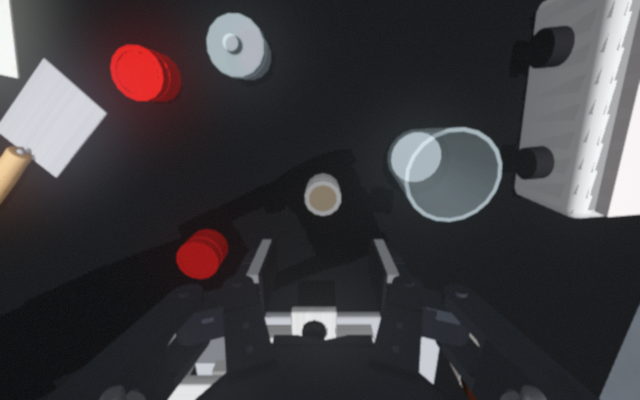

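```bash
python3 - <<'E'
from h import *
pick2([570.8,331.1],YAW0,34,op=12)
move_l([570.8,331,200],down(YAW0),speed=250)
move_l([590,200,200],down(YAW0),speed=300)
place("small",YAW0,34)
o,im=cup_view("w_p2"); print(o["tcp_pos"],o["t"])
for a,p,b in cups(im,o,z=85.5): print(a,(p[:2]+[.8,1.1]).round(1),b)
print(st2w(S,(30,50,0)))
E
```

```text
at [570.9 331.1   8.2]
picked w 32.6 32.6 z 8.368187795385545 t 28.525
w before 32.7
place tcp [595.   25.9  64.3] target [595.1  25.9   0. ] F [ 0.5  0.4 -0.7]
[594.98022989  25.89017831 157.70478413] 34.025
1288 [535.   70.4] [226 134  41  41]
596 [595.3  26.1] [309 195  28  27]
[595.08405054  25.88664317   0.        ]
```

View pics/w_p2.png

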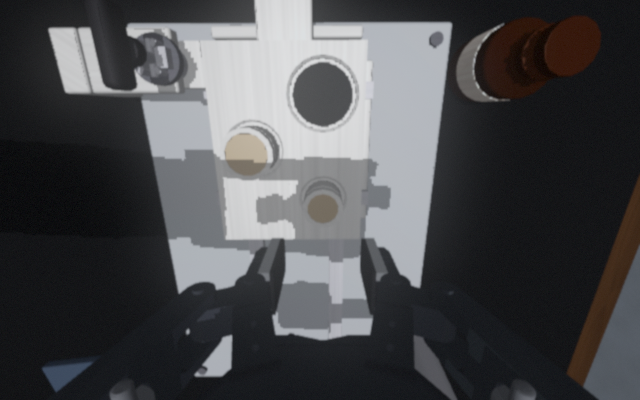

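Both cups are seated, the small at (323,207) and the middle at (248,152). Next is the large one, round the near side of the head.

```bash
python3 - <<'E'
from h import *
grip(66)
move_l([560,70,220],down(YAW0),speed=300)
move_l([410,0,250],down(YAW0),speed=400)
move_l([400,-200,240],down(YAW0),speed=450)
move_l([428,-377.5,130],down(YAW0),speed=350); wait(.7)
o,im=cup_view("w_large2"); print(o["tcp_pos"],o["t"])
C=cups(im,o)
for a,p,b in C: print(a,(p[:2]+[.8,1.1]).round(1),b)
p=[c[1][:2]+[.8,1.1] for c in C if 1200<c[0]<1600]
if len(p)==1 and np.hypot(*(p[0]-[428,-377.5]))<3:
    pick2(p[0],YAW0,50,op=14)
    move_l([400,-200,220],down(YAW0),speed=350)
    move_l([400,0,240],down(YAW0),speed=400)
    move_l([520,110,220],down(YAW0),speed=300)
    place("large",YAW0,50)
    o,im=cup_view("w_p3"); print(o["tcp_pos"],o["t"])
    for a,p,b in cups(im,o,z=85.5): print(a,(p[:2]+[.8,1.1]).round(1),b)
E
```

```text
[ 427.93388605 -377.54818723  130.0018884 ] 37.4667
1402 [ 428.1 -377.6] [301 178  43  41]
at [ 428.2 -377.7    8.2]
picked w 48.5 48.7 z 8.46793013674435 t 40.3583
w before 48.7
place tcp [594.2 115.9  64.2] target [594.3 115.9   0. ] F [-0.7  0.7 -1.6]
[594.24884083 115.88614026 157.72451854] 46.6583
1672 [594.5 116. ] [299 186  48  45]
407 [595.6  26. ] [311 289  25  21]
```

```bash
ls pics
```

```text
scene0.png
top0.png
top1.png
topz.png
w_cal.png
w_held.png
w_held_mid.png
w_large.png
w_large2.png
w_mid.png
w_p1.png
w_p2.png
w_p3.png
w_plate.png
w_small.png
wrist0.png
```

```bash
python3 - <<'E'
from h import *
q=st2w(S,(-88,163,135));print(q)
grip(60)
move_l([q[0],q[1],225],down(YAW0),speed=300); wait(.7)
o,im=cup_view("w_tee"); print(o["tcp_pos"],o["t"],proj(q,"wrist",o), proj(q-[0,0,18],"wrist",o))
for a,p,b in cups(im,o,z=85.5): print(a,(p[:2]+[.8,1.1]).round(1),b)
E
```

```text
[476.15499523 137.90842589 135.        ]
[476.19690755 137.88393299 224.97051899] 48.2333 [322.9050076  200.30410481] [322.88478514 194.30266904]
934 [594.2 115.8] [413 191  36  33]
713 [284.7 297.1] [90  0 39 27]
378 [530.5  68.4] [359 235  24  24]
```

View pics/w_p3.png

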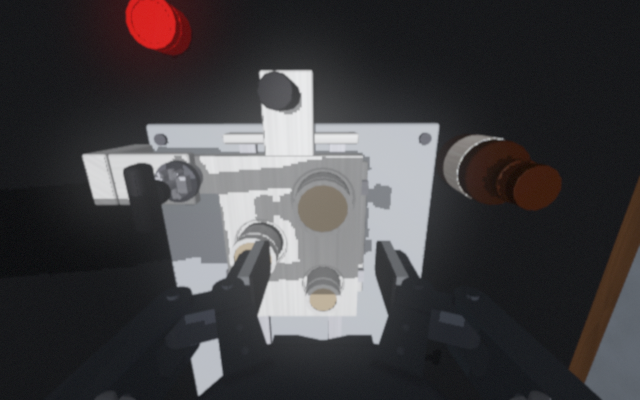

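View pics/w_tee.png

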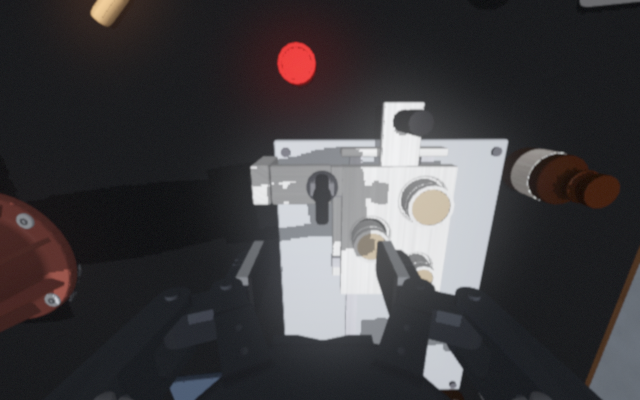

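The tee bar is at (322,198) and lies along station y, as predicted. Now I'll pull and twist it.

```bash
python3 - <<'E'
from h import *
q=st2w(S,(-88,163,0));x,y=q[:2]
grip(40,70)
move_l([x,y,150],down(YAW0),speed=200)
move_l([x,y,107.5],down(YAW0),speed=100); wait(.5)
grip(6,70); o=get_obs();print("w",o["grip_width"],o["tcp_pos"].round(1),o["wrist_force"].round(1))
move_l([x,y,119.5],down(YAW0),speed=30); wait(.6)
o=get_obs();print("up",o["grip_width"],o["tcp_pos"].round(1),o["wrist_force"].round(1))
o,im=cup_view("w_pull")
E
```

```text
w 10.90225451494245 [475.7 137.9 107.6] [-2.3  0.   3.2]
up 11.004802267544823 [475.6 137.9 119.2] [-1.1 -0.9 -9.1]
```

View pics/w_pull.png

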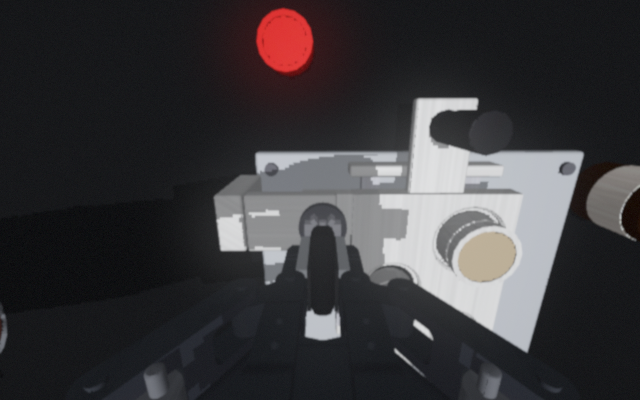

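The bar is raised and the wrist shows −9 N, which matches the spring. Now the twist.

```bash
python3 - <<'E'
from h import *
q=st2w(S,(-88,163,0));x,y=q[:2];x-=.5
for a in (15,30,45,60,72):
    goto([x,y,119.5],down(YAW0+a)); wait(.1)
    o=get_obs();print(a,o["grip_width"].round(1),o["tcp_pos"].round(1),o["ee_rot"][2].round(1),o["wrist_force"].round(1),o["moment"].round(2))
wait(.4)
move_l([x,y,114],down(YAW0+72),speed=20); wait(.5)
o=get_obs();print("down",o["tcp_pos"].round(1),o["wrist_force"].round(1),o["moment"].round(2))
E
```

```text
Traceback (most recent call last):
AttributeError: 'float' object has no attribute 'round'
```

```bash
python3 - <<'E'
from h import *
q=st2w(S,(-88,163,0));x,y=q[:2];x-=.5
def pr(a):
    o=get_obs();print(a,round(o["grip_width"],1),o["tcp_pos"].round(1),round(float(o["ee_rot"][2]),1),o["wrist_force"].round(1),o["moment"].round(2))
pr(15)
for a in (30,45,60,72):
    goto([x,y,119.5],down(YAW0+a)); wait(.1); pr(a)
wait(.4)
move_l([x,y,114],down(YAW0+72),speed=20); wait(.5); pr("down")
save("w_tw",get_image("wrist"))
E
```

```text
15 10.6 [475.3 137.8 119.3] 15.3 [-1.6  0.2 -8.8] [0.1  0.18 0.01]
30 10.6 [475.1 137.8 119.2] 30.3 [-2.6 -0.2 -8.3] [-0.1   0.35 -0.07]
45 10.9 [474.9 137.6 119.1] 45.3 [-5.  -1.  -8.7] [-0.18  0.59  0.01]
60 10.7 [474.7 137.4 119.1] 60.2 [-4.6 -1.4 -9.1] [-0.29  0.68  0.01]
72 10.5 [474.7 137.3 119. ] 72.2 [-4.4 -2.9 -8.6] [-0.37  0.7  -0.04]
down 10.7 [474.8 137.3 114.6] 72.2 [-6.5 -2.9 -3. ] [-0.47  1.14  0.04]
```

View pics/w_tw.png

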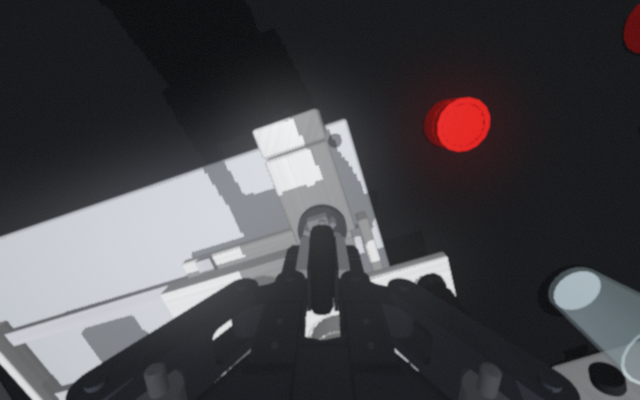

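The force dropped to −3 N at +7 mm, so the pin is resting in the notch. Releasing and checking.

```bash
python3 - <<'E'
from h import *
q=st2w(S,(-88,163,0));x,y=q[:2]
grip(36); move_l([x,y,165],speed=150); goto([x,y,225],down(YAW0)); wait(.6)
o,im=cup_view("w_tee2"); print(o["tcp_pos"],o["t"])
q=st2w(S,(0,230,114));print("handle",q,proj(q,"wrist",o),proj(st2w(S,(0,230,64)),"wrist",o))
E
```

```text
[476.18269052 137.91252196 225.04965539] 58.0167
handle [563.59875405 205.63278668 114.        ] [422.25521767 121.19289903] [406.00183094 119.13516448]
```

View pics/w_tee2.png

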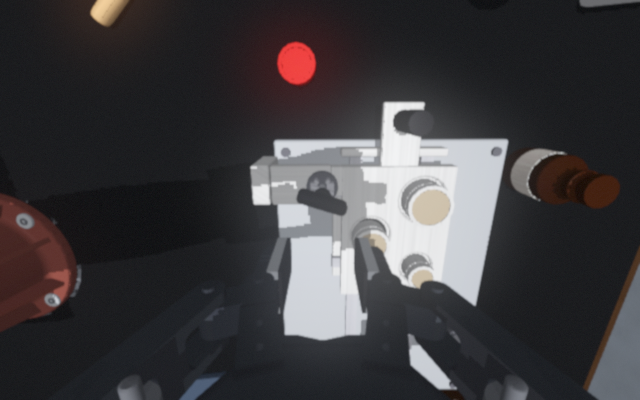

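The tee is turned about 72° and stays up. The handle top at (421,122) matches the prediction. Now I'll grip the handle and slide the small cup under the head.

```bash
cat >> h.py <<'E'
def pr(a):
    o=get_obs();print(a,"w",round(o["grip_width"],1),"tcp",o["tcp_pos"].round(1),"F",o["wrist_force"].round(1),"t",round(o["t"],1))
def hpos(c,l,z): return st2w(S,(c,230-l,z))
def slide(c0,l0,c1,l1,z=75.5,speed=90):
    move_l(hpos(c1,l1,z),down(YAW0),speed=speed); wait(.6)
    pr("slid target %s"%hpos(c1,l1,z).round(1))
E
python3 - <<'E'
from h import *
grip(50,70)
move_l(hpos(0,0,170),down(YAW0),speed=300)
move_l(hpos(0,0,75.5),down(YAW0),speed=120); wait(.5)
grip(18,70); wait(.2); pr("gripped")
move_l(hpos(0,20,75.5),down(YAW0),speed=40); wait(.4); pr("20")
slide(0,20,-30,125)
o,im=cup_view("w_s1")
E
```

```text
gripped w 22.4 tcp [563.6 205.6  75.7] F [-0.9  0.1  2. ] t 60.9
20 w 22.2 tcp [563.8 185.7  75.6] F [-1.5 -0.7  3.6] t 62.0
slid target [534.6  80.4  75.5] w 22.3 tcp [534.5  80.5  75.6] F [-0.6 -0.9  5.9] t 63.9
```

View pics/w_s1.png

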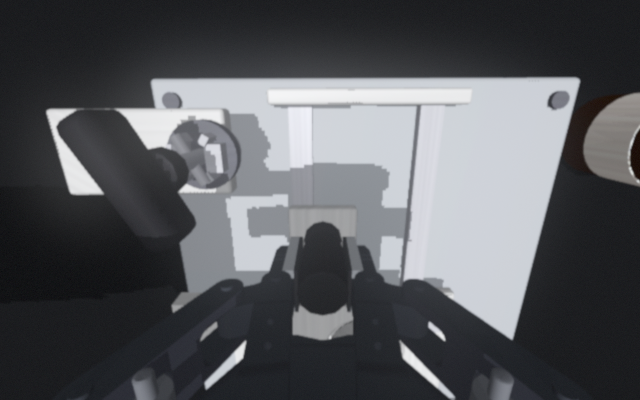

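```bash
python3 - <<'E'
from h import *
grip(50); pr("rel")
p=hpos(-30,125,140); move_l(p,speed=150); 
move_l([405,0,200],down(YAW0),speed=350)
save("sc1",get_image("scene"));save("tp1",get_image("top"))
grip(0)
move_l([405,-220,200],down(YAW0),speed=400)
move_l([556,-356,165],down(YAW0),speed=300); wait(.6)
o,im=cup_view("w_key"); pr("key")
print(proj((556,-356,67),"wrist",o))
import cv2
a=cv2.imread("pics/sc1.png")[160:300,220:420];cv2.imwrite("pics/sc1z.png",cv2.resize(a,(800,560),interpolation=cv2.INTER_CUBIC))
E
```

```text
rel w 50.4 tcp [533.9  80.6  74.8] F [-0.7 -0.3  0.5] t 64.4
key w -0.0 tcp [ 555.9 -356.   165. ] F [ 0.7 -0.2 -0.4] t 68.4
[323.02501334 197.46150961]
```

View pics/sc1z.png

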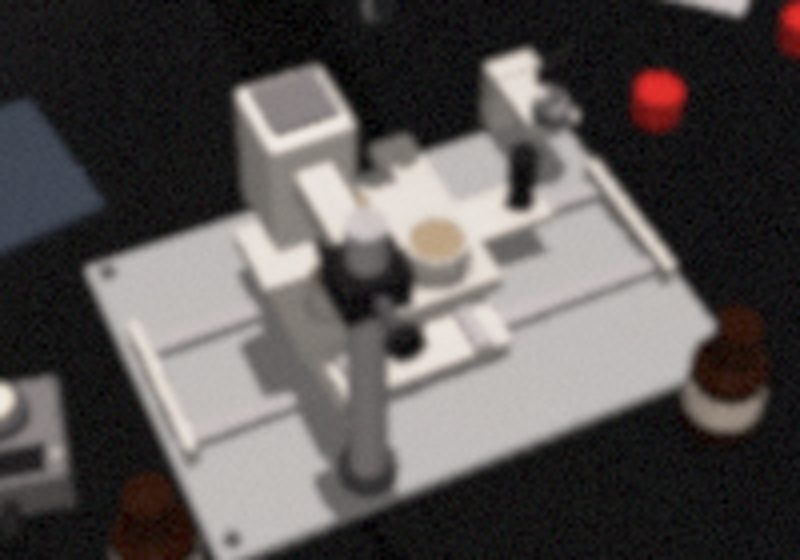

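View pics/tp1.png

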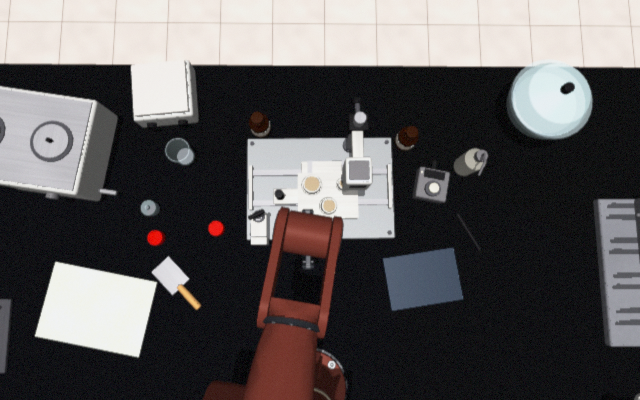

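View pics/w_key.png

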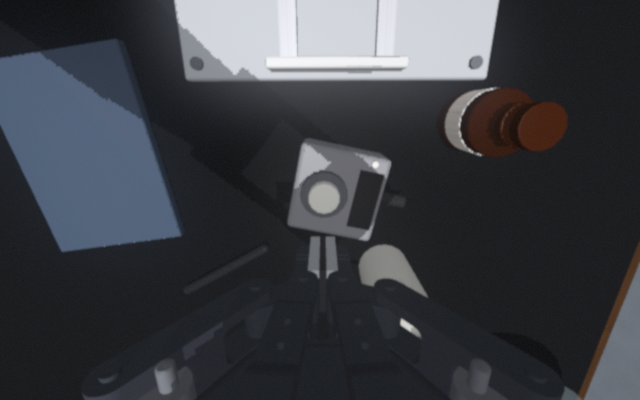

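The key is at (323.5,198), right where predicted. In the top view the large and middle cups are at (312,184) and (329,205). I'll check those against the expected plate position, then press.

```bash
cat >> h.py <<'E'
S_top=S-np.array([.7,3.9,0])
def plate_from_top(im,c,l,names):
    hsv=cv2.cvtColor(im,cv2.COLOR_RGB2HSV).astype(int)
    for n in names:
        q=proj(st2w(S_top,(PK[n][0]+c,PK[n][1]-l,85.5)),"top")
        B=[b for b in beige(im,15) if np.hypot(*(b[1]-q))<8]
        for b in B:
            d=at_z(b[1],"top",85.5)-st2w(S_top,(PK[n][0]+c,PK[n][1]-l,85.5)); print("top check",n,d[:2].round(1),"px",b[1].round(1),b[0])
        if not B: print("top check",n,"not seen near",q.round(1))
KEY=(556.1,-356.1)
def press():
    x,y=KEY
    move_l([x,y,75],down(YAW0),speed=150); wait(.3)
    move_l([x,y,64],speed=25)
    z=62
    while True:
        move_l([x,y,z],speed=20); wait(.25)
        o=get_obs(); f=o["wrist_force"][2]; print("z",z,o["tcp_pos"].round(2)[2],"Fz",round(float(f),1))
        if f>9 or z<58.5: break
        z-=.7
    t=T(); wait(3.3); pr("held %.1f"%(T()-t))
    move_l([x,y,75],speed=60); wait(.2); pr("up")
E
python3 - <<'E'
from h import *
im=cv2.imread("pics/tp1.png")[:,:,::-1].copy()
plate_from_top(im,-30,125,["mid","large"])
im=cv2.imread("pics/top1.png")[:,:,::-1].copy()
press()
E
```

```text
top check mid [-0.7 -1.9] px [328.8 205.3] 111
top check large [0.8 0.3] px [311.5 183.4] 164
z 62 62.27 Fz 4.0
z 61.3 61.47 Fz 4.5
z 60.599999999999994 61.1 Fz 6.7
z 59.89999999999999 61.02 Fz 10.0
held 3.3 w -0.1 tcp [ 556.3 -356.3   61.1] F [-1.6  0.8  9.1] t 75.3
up w -0.1 tcp [ 555.4 -355.6   74. ] F [ 1.1  0.5 -0.1] t 75.9
```

The key bottomed out at z 61 and was held for 3.3 s. I'll regrip the handle and bring up the middle cup.

```bash
cat >> h.py <<'E'
def to_handle(c,l):
    move_l([556,-356,150],down(YAW0),speed=250)
    save("key_after_%d"%int(T()),get_image("wrist"))
    move_l([405,-220,200],down(YAW0),speed=350)
    grip(50,70)
    move_l([405,0,200],down(YAW0),speed=400)
    move_l(hpos(c,l,140),down(YAW0),speed=300); wait(.3)
    move_l(hpos(c,l,75.5),down(YAW0),speed=120); wait(.5)
    grip(18,70); wait(.2); pr("gripped")
def leave_to_key(c,l,tag):
    grip(50,70); pr("rel")
    move_l(hpos(c,l,140),speed=150)
    move_l([405,0 if l<180 else -20,200],down(YAW0),speed=300); wait(.3)
    save("sc_"+tag,get_image("scene"));im=get_image("top");save("tp_"+tag,im)
    plate_from_top(im,c,l,["small","mid","large"])
    grip(0)
    move_l([405,-220,200],down(YAW0),speed=400)
    move_l([KEY[0],KEY[1],110],down(YAW0),speed=300); wait(.3)
E
python3 - <<'E'
from h import *
to_handle(-30,125)
slide(-30,125,30,170)
o,im=cup_view("w_s2")
leave_to_key(30,170,"s2")
a=cv2.imread("pics/sc_s2.png")[160:300,220:420];cv2.imwrite("pics/sc_s2z.png",cv2.resize(a,(800,560),interpolation=cv2.INTER_CUBIC))
E
```

```text
gripped w 22.0 tcp [534.6  80.4  75.7] F [-0.8  0.3  3.1] t 81.2
slid target [595.   35.9  75.5] w 22.5 tcp [595.2  36.   75.7] F [ 0.7 -1.1  2.7] t 82.7
rel w 49.9 tcp [594.1  36.1  74.7] F [-0.  -0.1  1.1] t 83.2
top check small not seen near [359.6 162.2]
top check mid [-2.6  9.1] px [340.7 184.4] 25
top check large [1.6 0.1] px [327.4 161.8] 160
```

View pics/sc_s2z.png

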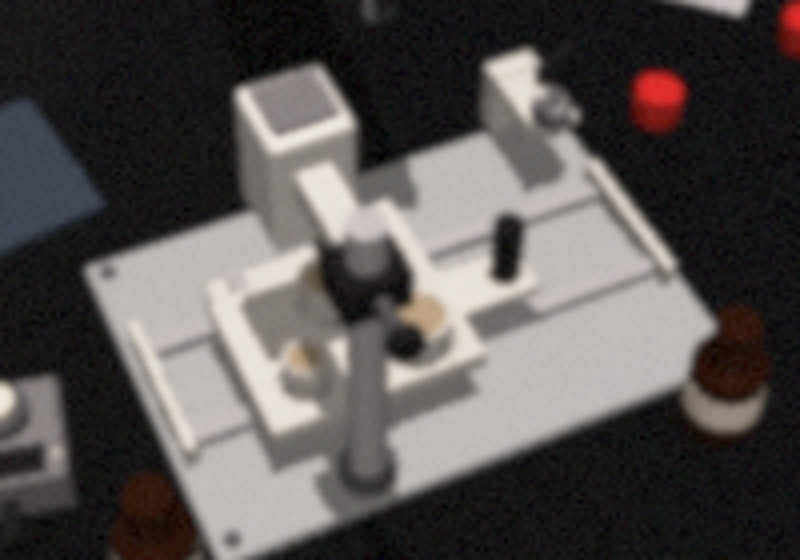

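View pics/w_s2.png

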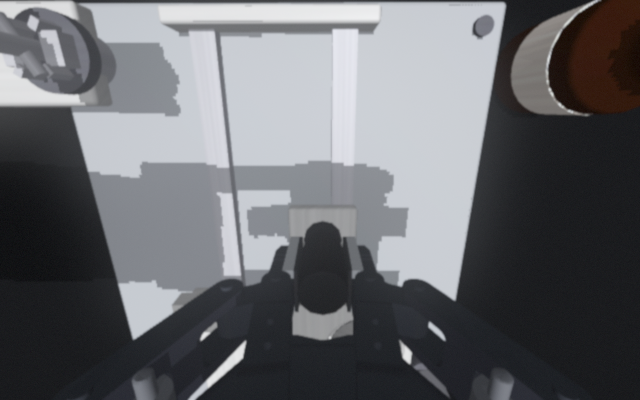

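View pics/tp_s2.png

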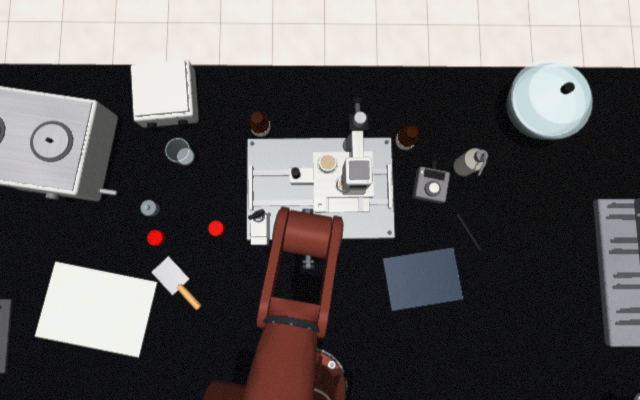

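The middle cup is under the head. The large cup agrees with the expected plate position to 1.6 mm, and the middle is part hidden by the head, so its check doesn't count. Pressing, then on to the large cup.

```bash
python3 - <<'E'
from h import *
press()
to_handle(30,170)
slide(30,170,-30,215)
o,im=cup_view("w_s3")
leave_to_key(-30,215,"s3")
a=cv2.imread("pics/sc_s3.png")[160:300,220:420];cv2.imwrite("pics/sc_s3z.png",cv2.resize(a,(800,560),interpolation=cv2.INTER_CUBIC))
E
```

```text
z 62 62.3 Fz 3.9
z 61.3 61.48 Fz 4.4
z 60.599999999999994 61.12 Fz 6.5
z 59.89999999999999 61.06 Fz 9.1
held 3.3 w 0.0 tcp [ 556.4 -356.3   61. ] F [-1.5  0.3  8.2] t 94.0
up w 0.1 tcp [ 555.4 -355.5   74. ] F [-0.2  0.1  0.2] t 94.6
gripped w 22.8 tcp [595.1  35.9  75.7] F [-0.2 -0.2  1.3] t 99.9
slid target [535.4  -9.6  75.5] w 22.8 tcp [535.5  -9.6  75.6] F [-0.4 -2.3  5.4] t 101.5
rel w 49.8 tcp [535.   -9.4  75. ] F [ 0.4 -0.2  0.4] t 102.0
top check small [2.1 0.6] px [376.  182.4] 61
top check mid [-0.2 -1.9] px [361.3 204.8] 111
top check large [-0.8 11.8] px [339.7 183.7] 58
```

View pics/sc_s3z.png

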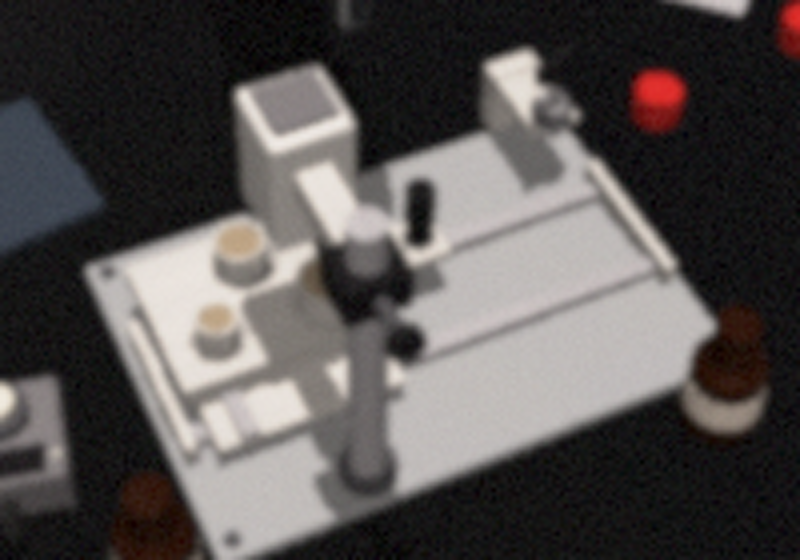

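View pics/tp_s3.png

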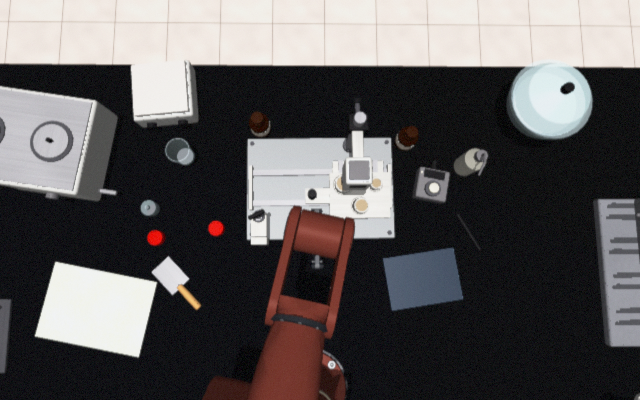

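The small and middle cups check out, seated on the plate, and the large one is under the head. Pressing, then returning the plate.

```bash
python3 - <<'E'
from h import *
press()
to_handle(-30,215)
slide(-30,215,0,170)
slide(0,170,0,8,speed=110)
slide(0,8,0,0,speed=30); 
move_l(hpos(0,-.8,75.5),speed=10);wait(.4); pr("stop")
move_l(hpos(0,0,75.5),speed=10);wait(.3); pr("end")
save("w_end",get_image("wrist"))
grip(50,70); pr("rel"); move_l(hpos(0,0,160),speed=150); 
p=st2w(S,(0,95,200)); move_l(p,down(YAW0),speed=200); wait(.7)
o,im=cup_view("w_fin"); pr("fin")
for n in PK: print(n, st2w(S,(*PK[n],0)).round(1))
for a,p,b in cups(im,o,z=85.5): print(a,(p[:2]+[.8,1.1]).round(1),b)
print(at_z((0,0),"wrist",114,o)[:0], proj(st2w(S,(0,230,114)),"wrist",o), proj(st2w(S,(-88,163,142)),"wrist",o))
E
```

```text
z 62 62.3 Fz 4.0
z 61.3 61.46 Fz 5.7
z 60.599999999999994 61.08 Fz 5.5
z 59.89999999999999 61.04 Fz 8.8
z 59.19999999999999 61.0 Fz 11.8
held 3.3 w -0.4 tcp [ 556.4 -356.3   61. ] F [-2.2  1.9 12.6] t 113.0
up w -0.3 tcp [ 555.4 -355.5   73.9] F [-0.4 -0.1 -0.1] t 113.6
gripped w 22.4 tcp [535.5  -9.6  75.7] F [-0.6 -0.3  2. ] t 118.8
slid target [565.   35.6  75.5] w 22.4 tcp [565.2  35.5  75.7] F [1.1 1.1 2.9] t 120.2
slid target [563.7 197.6  75.5] w 22.4 tcp [563.3 199.   75.7] F [0.1 1.2 5. ] t 122.4
slid target [563.6 205.6  75.5] w 22.5 tcp [563.2 205.5  75.6] F [-0.6 -2.7  7.2] t 123.4
stop w 22.6 tcp [563.1 205.5  75.6] F [-0.3 -5.1  5.7] t 124.0
end w 22.8 tcp [563.1 205.4  75.6] F [-0.1 -3.2  6.2] t 124.6
rel w 50.0 tcp [562.6 205.8  74.6] F [ 0.6  0.6 -0.1] t 125.0
fin w 49.9 tcp [564.7  70.6 200. ] F [ 1.3 -1.  -0.1] t 127.3
small [595.1  25.9   0. ]
mid [534.7  70.4   0. ]
large [594.3 115.9   0. ]
1363 [594.6 115.6] [334 127  42  42]
764 [533.1  68.4] [274 180  32  31]
360 [595.2  26.1] [341 225  22  21]
[] [323.11743999  25.3945258 ] [197.80175223 122.82677947]
```

View pics/w_fin.png

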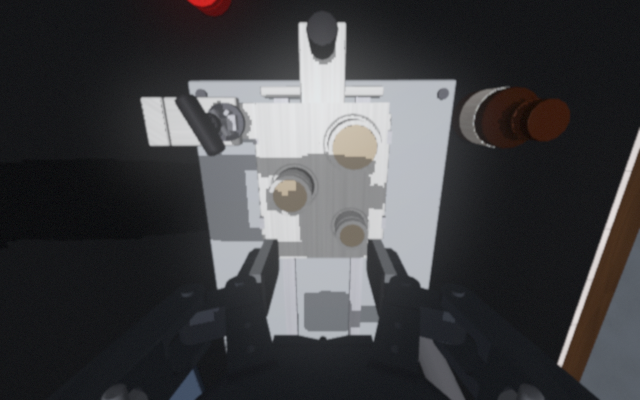

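The cups are in their pockets, but the tee bar at (180,97)–(222,152) looks turned less than 72°. I'll check that by projection.

```bash
python3 - <<'E'
from h import *
o=get_obs()
for up in (0,7):
  for a in (0,37,60,72,83):
    r=np.radians(a);e=[]
    for s in(-23,23):
        e.append(proj(st2w(S,(-88-s*np.sin(r),163+s*np.cos(r),135+up)),"wrist",o).round(0))
    print(up,a,e)
c=st2w(S,(-88,163,0)); grip(60)
move_l([c[0],c[1],232],down(YAW0),speed=250); wait(.7)
o,im=cup_view("w_tee3")
for a in (37,60,72):
    r=np.radians(a)
    print(a,[proj(st2w(S,(-88-s*np.sin(r),163+s*np.cos(r),142)),"wrist",o).round(0) for s in(-23,23)])
cv2.imwrite("pics/w_tee3z.png",cv2.resize(im[130:270,240:420,::-1],(720,560),interpolation=cv2.INTER_CUBIC))
E
```

```text
0 0 [array([206., 154.]), array([198.,  88.])]
0 37 [array([224., 148.]), array([179.,  95.])]
0 60 [array([231., 138.]), array([172., 106.])]
0 72 [array([233., 132.]), array([170., 112.])]
0 83 [array([234., 126.]), array([170., 118.])]
7 0 [array([202., 155.]), array([193.,  88.])]
7 37 [array([220., 149.]), array([174.,  95.])]
7 60 [array([228., 139.]), array([167., 106.])]
7 72 [array([230., 133.]), array([165., 112.])]
7 83 [array([231., 127.]), array([165., 119.])]
37 [array([338., 220.]), array([307., 180.])]
60 [array([345., 212.]), array([300., 188.])]
72 [array([347., 208.]), array([298., 193.])]
```

View pics/w_tee3z.png

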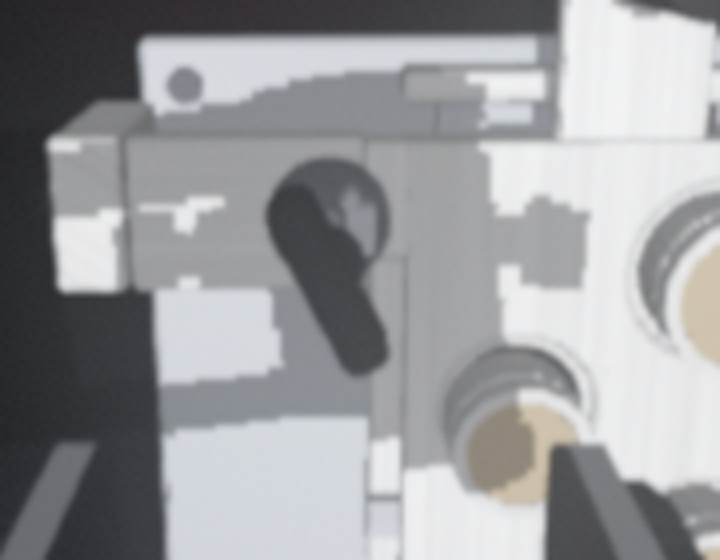

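```bash
python3 - <<'E'
from h import *
for f,box in (("w_tee3",(170,230,300,345)),("w_fin",(88,160,170,235)),("w_tee2",(170,230,290,350)),("w_s1",(100,250,40,200))):
    im=cv2.imread(f"pics/{f}.png");r0,r1,c0,c1=box
    m=(im.max(2)[r0:r1,c0:c1]<62).astype(np.uint8)
    n,l,st,c=cv2.connectedComponentsWithStats(m);i=1+np.argmax(st[1:,4])
    ys,xs=np.where(l==i);pts=np.c_[xs+c0,ys+r0].astype(np.float32)
    ev,U=np.linalg.eigh(np.cov(pts.T));v=U[:,1];print(f,st[i],pts.mean(0),"angle from vertical",np.degrees(np.arctan2(v[0],v[1])), cv2.minAreaRect(pts))
    cv2.imwrite(f"pics/m_{f}.png",cv2.resize((l==i).astype(np.uint8)*255,None,fx=5,fy=5))
E
```

```text
Traceback (most recent call last):
ValueError: attempt to get argmax of an empty sequence
```

View pics/w_tee3.png

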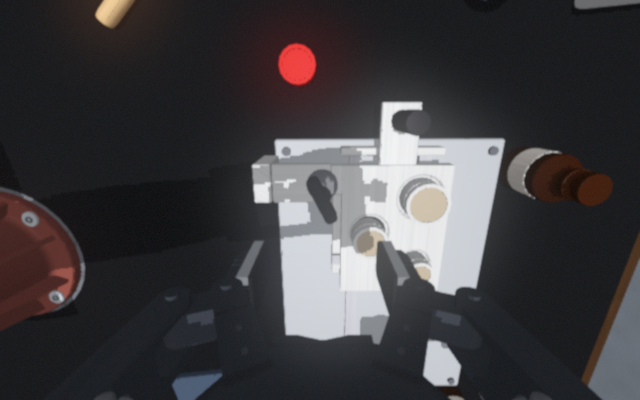

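```bash
python3 - <<'E'
from h import *
for f,box in (("w_tee3",(170,230,300,345)),("w_fin",(88,160,170,235)),("w_tee2",(170,230,290,350))):
    im=cv2.imread(f"pics/{f}.png");r0,r1,c0,c1=box
    g=im.max(2)[r0:r1,c0:c1]
    for th in (65,75,85):
        m=(g<th).astype(np.uint8)
        n,l,st,c=cv2.connectedComponentsWithStats(m)
        if n<2: print(f,th,g.min());continue
        i=1+np.argmax(st[1:,4])
        ys,xs=np.where(l==i);pts=np.c_[xs+c0,ys+r0].astype(np.float32)
        ev,U=np.linalg.eigh(np.cov(pts.T));v=U[:,1];v=v*np.sign(v[1]);print(f,th,st[i],pts.mean(0).round(1),"ang",np.degrees(np.arctan2(v[0],v[1])).round(1))
E
```

```text
w_tee3 65 66
w_tee3 75 [  8   6  22  32 369] [317.9 190.8] ang 30.6
w_tee3 85 [  7   6  29  47 652] [321.4 198.1] ang 26.1
w_fin 65 [  0   0  54  67 789] [198.4 114.9] ang 38.8
w_fin 75 [   0    0   54   67 1329] [199.  119.2] ang 35.7
w_fin 85 [   0    0   54   68 1554] [199.6 120.7] ang 34.8
w_tee2 65 65
w_tee2 75 [  8  19  43  22 514] [316.4 198.3] ang 80.2
w_tee2 85 [  8  18  48  27 747] [321.4 200.4] ang 72.0
```

The measured bar angle is about 29°, so the T-handle has swung back from 72°. The gripper's linkage most likely brushed it on the first slide. I'll regrip it, lift, twist fully again and seat it.

```bash
python3 - <<'E'
from h import *
q=st2w(S,(-88,163,0));x,y=q[:2];x-=.5
grip(40,60)
goto([x,y,200],down(YAW0+29)); 
move_l([x,y,150],speed=150); move_l([x,y,115.5],speed=60); wait(.5); pr("pre")
grip(6,60); wait(.2); pr("grip"); print(get_obs()["moment"].round(2))
move_l([x,y,117.5],speed=20); wait(.4); pr("+2")
save("w_re",get_image("wrist"))
E
```

```text
pre w 39.9 tcp [475.7 137.9 115.6] F [ 0.1 -0.1  0.1] t 131.6
grip w 11.5 tcp [475.3 137.6 115.6] F [-2.9 -3.   3. ] t 132.1
[-0.44  0.44 -0.07]
+2 w 11.0 tcp [475.  137.7 116.9] F [ 0.8 -3.5 -7.7] t 132.8
```

View pics/w_re.png

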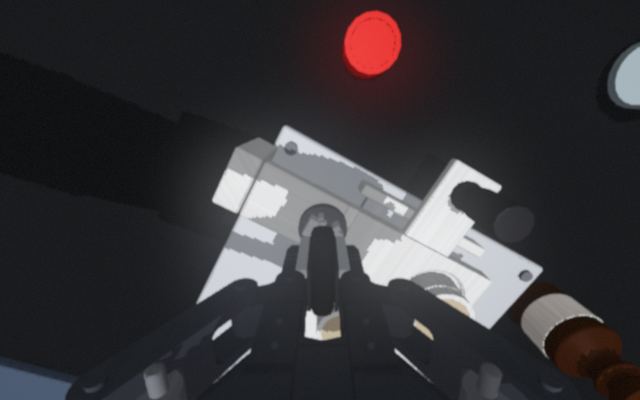

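```bash
python3 - <<'E'
from h import *
q=st2w(S,(-88,163,0));x,y=q[:2];x-=.5
move_l([x,y,119],speed=20); wait(.3); pr("lift")
for a in (45,60,70,77):
    goto([x,y,119],down(YAW0+a)); wait(.1); pr(a)
wait(.3)
for z in (116,114,113):
    move_l([x,y,z],speed=20); wait(.4); pr(z)
E
```

```text
lift w 11.2 tcp [475.2 137.7 118.7] F [-1.2 -4.1 -8.6] t 133.4
45 w 11.0 tcp [475.  137.6 118.7] F [-1.4 -5.1 -8.8] t 133.9
60 w 10.8 tcp [474.9 137.5 118.6] F [-2.5 -6.  -9. ] t 134.3
70 w 10.7 tcp [474.8 137.4 118.6] F [-2.3 -4.7 -8.7] t 134.7
77 w 11.1 tcp [474.8 137.3 118.5] F [-2.5 -6.9 -9.1] t 135.1
116 w 11.3 tcp [474.8 137.3 115.7] F [-3.3 -6.6 -8. ] t 136.1
114 w 10.7 tcp [474.9 137.3 114.1] F [-3.7 -5.4 -6.4] t 136.7
113 w 11.0 tcp [474.9 137.3 114. ] F [-5.8 -7.1 -0.6] t 137.4
```

```bash
python3 - <<'E'
from h import *
q=st2w(S,(-88,163,0));x,y=q[:2]
grip(24); wait(.2); grip(40); move_l([x,y,180],speed=120)
goto([x,y,232],down(YAW0)); wait(.7)
def ang():
    im=get_image("wrist");g=im[:,:,::-1].max(2)[170:230,290:350]
    n,l,st,c=cv2.connectedComponentsWithStats((g<85).astype(np.uint8));i=1+np.argmax(st[1:,4]);ys,xs=np.where(l==i)
    ev,U=np.linalg.eigh(np.cov(xs,ys));v=U[:,1]*np.sign(U[1,1]);print("ang",np.degrees(np.arctan2(v[0],v[1])),T());return im
im=ang();save("w_tee4",im); wait(1.5); ang()
E
```

```text
ang 76.47788561094198 140.82
ang 76.3116792441573 142.37
```

View pics/w_tee4.png

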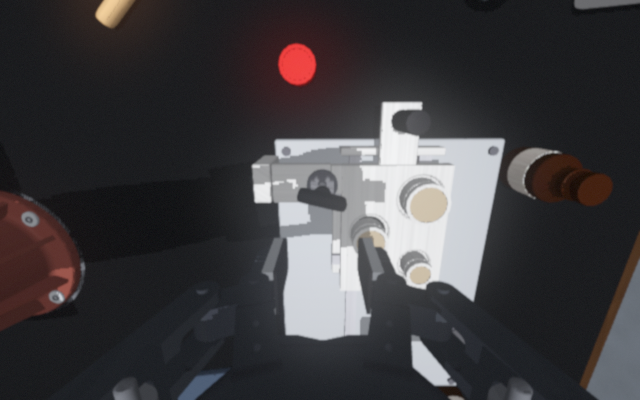

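```bash
python3 - <<'E'
from h import *
move_l([400,-60,280],down(YAW0),speed=250); wait(.5)
im=get_image("top");save("tpF",im);plate_from_top(im,0,0,["small","mid","large"])
sc=get_image("scene");save("scF",sc)
cv2.imwrite("pics/scFz.png",cv2.resize(sc[130:310,160:480,::-1],(800,450),interpolation=cv2.INTER_CUBIC)); print(T())
E
```

```text
top check small [0.8 0.5] px [298.7 172.9] 62
top check mid [-1.1 -1.8] px [283.4 195.1] 106
top check large [0.8 0.4] px [266.3 173.1] 169
143.98
```

View pics/scFz.png

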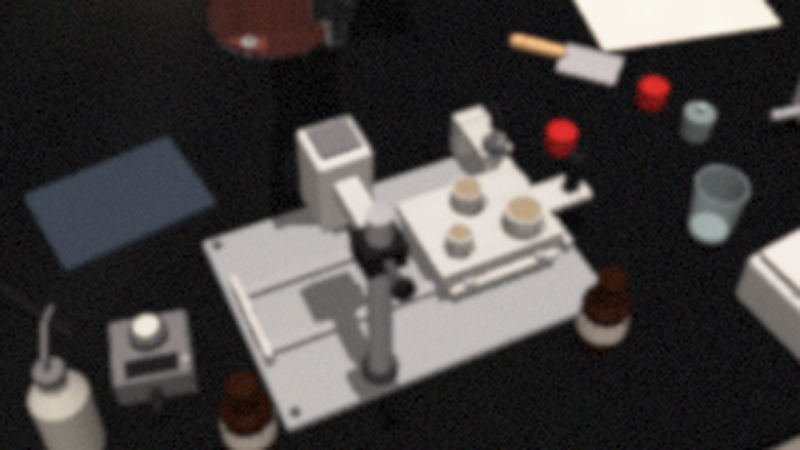

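View pics/tpF.png

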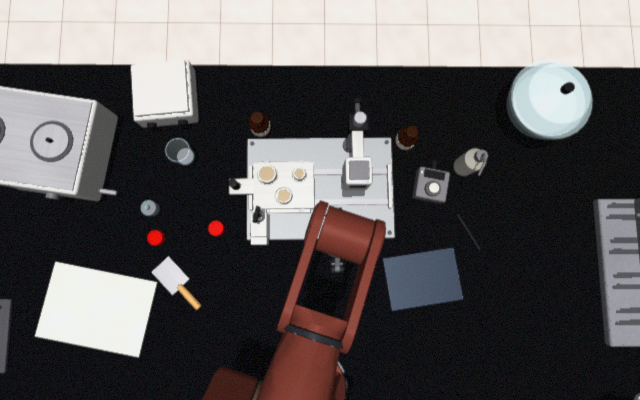

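The final pictures show the cups flat at (299,173), (283,195) and (266,173), the plate at the loading end, and everything else where it was. Handing in.

```bash
python3 - <<'E'
from h import *
print(sign_off(),T())
E
```

```text
the job is handed in; nothing more can be done
the job is handed in; nothing more can be done
```

I handed the job in at about 144 s, with one fault to report: the plunger did not stay in its rest notch the whole time.

**Loading and reading:** All three cups were there, and each is in its own pocket. I pulled the plunger up and twisted it about 72° into the notch. Then I read the cups in the order small, middle, large. For each reading the key was right down (z 61 mm, 8–13 N) for 3.3 s, and I let it up before moving the plate. The plate is back against its loading stop.

**What went wrong:** After the readings I found the T-handle swung back to about 29°. The gripper's linkage most likely brushed it during the first slide, since it already looked turned back in a picture taken just after. The plunger had stayed up and the plate moved freely, but it was not in the notch during the readings. I lifted it again, twisted it to about 77° and let it down. It stopped at about +7 mm and showed 76° in two pictures 1.5 s apart.

**Last checks:**
- **Cups:** They were within about 1 mm of their pockets in the top camera, except the middle cup, which read about 2 mm off. They look flat.
- **Other things on the bench:** They look unmoved, and the robot was clear of everything.
- **Centring under the head:** I set it from the measured station pose. I could only check it from the cups that stayed visible, which agreed to about 2 mm; the cup being read was always hidden or partly hidden by the head.

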